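Chase a blind thread on the hand tapping stand

ROBOT

A 7-joint arm with a two-finger parallel gripper is mounted at the origin on the work surface. World frame = base frame: x ahead of the robot, y to its left, z up, the work surface at z = 0. Lengths are in m, angles in rad, forces in N, time in s.
With the tool pointing down it reaches from about 0.425 to 0.875 m from the base axis. Payload 9.9 kg.
Tool frame: the origin (TCP) lies on the centre line of the jaws, within the pads' length; the fingertips stand 17 mm ahead of it and the grasp point (between the pads) lies 2 mm behind it (arm.finger_overhang is the distance from the TCP to the fingertips, in m); z points along the fingers, y is the line along which they close (so a half turn about z gives the same grasp; the last joint's range is limited). The gripper opens to 85 mm and grips with 20 to 120 N. Pads are 22 mm wide; open, the fingers measure 114 mm over their backs; the gripper's body (76 mm by 85 mm) begins 54 mm behind the grasp point. The pads swing forward as they close: fully open they stand 13 mm farther back than shut.
Start: joints at [-1.306, 0.576, 0.025, 1.437, -0.015, 1.129, -0.057], TCP at [0.231, 0.634, 0.248] pointing down, gripper open.
Joint ranges: [-2.76, 2.76], [-0.34, 2.15], [-1.52, 1.57], [0.19, 2.46], [-1.09, 4.23], [0.17, 1.99], [-2.82, 2.82]. Speed limits (rad/s): [2.22, 2.22, 3.01, 3.01, 3.14, 3.14, 3.14].

INTERFACE

Orientations are given as [roll, pitch, yaw] about the fixed x, y, z axes, in that order (R = Rz(yaw) Ry(pitch) Rx(roll)).
In Python, from station import arm, eyes, job gives the robot as it stands.
- The arm moves only by the tool apply_moves, never from a script. Its argument "series" is a list of rows, each a list of 7 numbers: the shift along the world's x, y, z in units of 30 mm (1.0 is 30 mm), then the turn, a rotation vector about the world's x, y, z in units of 10 degrees (1.0 is 10 degrees), then the closure, from 0 (fully open) to 1 (shut). In form: [[dx, dy, dz, rx, ry, rz, claw], ...]. A call has 1 to 20 rows; each row is the pose to reach, as a shift and turn from the pose commanded when the call began; what a row does not reach only later rows make up. A row lasts 1/8 s, in which the tool goes at most 62.5 mm and 10.7 degrees, less where a joint would pass 70% of its speed; a pose out of reach is approached as far as the arm can. A call with a gripper value outside its range is refused whole. The fingers move at their own pace and stop on an object; "grip_force" is the grip in N (left out, the last holds). Time passes only in rows, so rows that repeat a pose let the fingers close. It gives the time, the measured TCP pose, the force, the opening and the grip force at its end, in the units of the state.
- arm.sense(): the state, without advancing time (a new reading comes with each control period).
- eyes.grab_frame(name): name is "scene" or "side" or "wrist"; returns the picture (384x512x3 uint8, red, green, blue); there is no depth.
- eyes.camera_model(name): a dict with "fx", "fy", "cx", "cy" (pixels), "origin" and "rotation" of the camera in the world. Camera axes: x right, y up, looking along -z (the intrinsics and any distortion apply to the point x, -y, -z); pixel columns grow to the right and rows downward; lengths in m; the calibration is good to about 2 mm. A picture is of the moment at which its call begins: read the wrist's pose just before it. camera_model takes no time and is no camera call; for the wrist camera it gives the pose at the moment of the call.
- job.job_done(): hands the job in; it is judged then, once.
The state is a dict: "clock": time; "q": joint angles; "joint_vel": joint speeds; "effort": joint torques, N m; "eef_pos": TCP position; "ee_rot": TCP orientation; "contact_force": force on the tool from outside, world axes, zero at the start; "torque": the same for the moment, N m; "grip_width": finger opening in m; "finger_force": force on a finger pad.
Only numpy, scipy, OpenCV 4.12 (cv2) and the standard library are available. Lean on these libraries where they do the work, as an engineer would, in place of code of your own. Each camera call takes 0.05 s, during which the arm holds its last target. There are 200 camera calls.

TASK

Swing the clamp fully shut on the sample-holder plate, then run the tap clockwise down its blind hole with the torque crank: half a turn forward, a quarter turn back, and the same again, until you feel it meet the bottom. Snug it there to about 0.8 N m, never loading the crank over 1.2 N m either way, then let go with the tap at the bottom and the clamp shut; leave the other things on the bench alone.

Things in the scene. Friction and masses are not known exactly. Their poses are not given: they have to be found in the camera images.
- stand: The grey hand tapping stand, fixed to the bench: base 150 x 300 x 15 mm, an aluminium plate with a round boss on it, and behind the boss a column with a bracket (top 110 mm up) that carries the upright tap spindle. Origin at the bench surface straight below the tap; its z is up, its y runs along the base from the tap to the clamp, its x from the tap to the column.
- spindle (a point): The tap's upright turning axis, taken at 145 mm above the bench, about the level of the top of the crank arm. The hub on it stands no higher than 152 mm.
- knob (a point): The crank's black upright round grip, 18 mm across, 44 mm tall, 60 mm from the tap's axis; this point is on its axis, 20 mm below its top and 26 mm above the top of the crank arm (14 mm wide). It spins freely on its pin, so it can be held in one fixed direction while carried round. At the start the point is 174 mm above the bench; it sinks 2 mm per turn of the tap.
- follower (a joint): Reading of the marked ring under the crank, rad: how far the thread is opened, clockwise from above positive. The crank pushes the ring on; the ring stays when the crank goes back. It starts at 0 to 0.3. Moving it takes about 0.4 N m (7 N at the grip). It stops dead at the bottom of the hole, somewhere between 5.6 and 6.3 (felt, not measured).
- crank (a joint): Angle of the crank's hub (and the tap) from the ring, rad: 0 when it pushes the ring (as at the start), negative when turned back (-1.57 is a quarter turn back). Turning it back, and forward again up to the ring, takes only about 0.05 N m.
- torque_arm (a joint): The crank arm is sprung on its hub, 4 N m per rad, so that it shows the torque: rad by which the arm leads the hub, clockwise positive, 0 unloaded, 0.1 at 0.4 N m, 0.2 at 0.8 N m. The grip's angle about the axis is the sum of this, joint crank and joint follower.
- clamp (a joint): Swing clamp angle, rad: 0 fully open, growing clockwise seen from above, 1.3 at its stop, where the rubber foot lies over the plate. It starts between 0 and 0.3, stays where it is left and takes about 0.12 N m (2 N at the peg).
- clamp_peg (a point): Upright round steel peg on the clamp's outer end, to be pushed: 14 mm across, 65 mm tall, top 107 mm above the bench; this point is on its axis 83 mm above the bench, 55 mm from the pivot. It swings on the side of the pivot away from the tap and closing carries it along the stand's x direction.
- clamp_pivot (a point): The clamp's upright pivot, 40 mm above the bench; in the stand's frame 30 mm along x and 125 mm along y from the tap.
- jar: Bystander: a small jar with a black cap, 48 mm across, 75 mm tall, standing; origin under its centre.
- mouse: Bystander: a grey computer mouse, 105 x 60 x 34 mm; origin under its centre.
- driver: Bystander: a screwdriver lying on the bench; origin under its middle.

How it is judged:
On the way, in this order (a step that is already met when the one before it is completed fails the run):
1. the clamp is swung shut (past 1.15 rad of its 1.3) (value of joint clamp above 1.15 rad and value of joint follower below 0.7 rad), for 0.1 s.
2. first half turn forward (ring between 2.5 and 4.0 rad) (value of joint follower between 2.5 and 4 rad).
3. a quarter turn back (crank 1.0 to 2.4 rad behind the ring, the ring still under 4.0) (value of joint crank between -2.4 and -1 rad and value of joint follower below 4 rad).
4. second half turn forward (ring between 4.2 and 5.5 rad) (value of joint follower between 4.2 and 5.5 rad).
5. a quarter turn back again (crank 1.0 to 2.4 rad behind the ring, the ring still under 5.5) (value of joint crank between -2.4 and -1 rad and value of joint follower below 5.5 rad).
6. forward to the bottom of the hole and snugged there with at least 0.6 N m (0.15 rad of spring) (value of joint follower above 5.92 rad and value of joint torque_arm above 0.15 rad), for 0.1 s.
At the end, for the whole second after the job is handed in: The ring is at the bottom of the hole (within 0.08 rad of where it stops), the crank rests no more than 0.35 rad behind it and is still, and the clamp is still shut (over 1.1 rad) (value of joint follower above 5.92 rad and value of joint crank above -0.35 rad and value of joint clamp above 1.1 rad and velocity of joint crank between -0.1 and 0.1 rad/s); the robot touches nothing.
It fails at once if the tap is overloaded: more than 1.2 N m on the crank, either way (0.30 rad of spring) (value of joint torque_arm above 0.3 rad or value of joint torque_arm below -0.3 rad).
It fails at once if the tap is turned on while the clamp is not shut (value of joint clamp below 1 rad and value of joint follower above 0.9 rad).
It fails at once if a bystander is pushed more than 20 mm (distance of any of jar, mouse, driver from where it was at the start of the episode above 0.02 m).
It also fails if it takes over 72 s, if anything falls off the work surface, if the arm or the gripper's body presses on something with over 40 N, if the wrist force passes 120 N, or if a joint passes its speed limit or range.

## Working session

There is one attempt and no reset: what is moved stays moved. The work goes in short steps, Python scripts to look and compute and a tool call to move; the robot and the scene stay as the last step left them, time stands still between calls to the robot, and variables do not carry over. Pictures are saved under pics/ and viewed, at most 10 in all, crops included, and the job is handed in when it is done.

Besides the shell and the picture viewer there is one more tool, called after ">>>" by a JSON object that holds its "fn" and its "kwargs". apply_moves: Moves the arm, as the interface text tells. Its arguments: {"type":"object","properties":{"series":{"type":"array","items":{"type":"array","items":{"type":"number"}}},"grip_force":{"type":"number"}},"required":["series"]}

```bash
ls; mkdir -p pics
python3 - <<'E'
from station import arm,eyes,job
import cv2,numpy as np
s=arm.sense();print(s)
for n in("scene","side"):
    f=eyes.grab_frame(n);m=eyes.camera_model(n);print(n,m)
    cv2.imwrite(f"pics/{n}0.png",cv2.resize(f[:,:,::-1],(800,600),interpolation=cv2.INTER_CUBIC))
    cv2.imwrite(f"pics/{n}0raw.png",f[:,:,::-1])
E
```

```text
pics
{'clock': 0.0, 'q': array([-1.30580801,  0.5765154 ,  0.02486278,  1.43792405, -0.01504078,
        1.12896131, -0.0565008 ]), 'joint_vel': array([-0.00127026,  0.00097203, -0.00051805, -0.00042783,  0.00145021,
        0.00064416, -0.00042206]), 'effort': array([-8.90831234e-04, -7.65750360e+01,  2.25023568e+00, -2.85976070e+01,
        1.53485552e-02,  1.25684525e-02,  2.12275616e-06]), 'eef_pos': array([0.23053518, 0.63396452, 0.2474486 ]), 'ee_rot': array([-3.13997009e+00,  5.77431658e-05,  2.79280431e+00]), 'contact_force': array([-0.89918222, -0.07786119, -0.08969589]), 'torque': array([-0.0123818 ,  0.00455018, -0.02849704]), 'finger_force': 0.0, 'grip_width': 0.08568738781677623}
scene {'fx': 450.35402226098745, 'fy': 450.35402226098745, 'cx': 257.7054714986923, 'cy': 192.49414089952703, 'origin': array([ 1.03354419, -0.58207349,  0.90537233]), 'rotation': array([0.76859292, 0.01061223, 0.72889559])}
side {'fx': 458.3842505555619, 'fy': 458.3842505555619, 'cx': 255.55370032219014, 'cy': 191.31178110680082, 'origin': array([ 0.24006589, -0.9666338 ,  0.92898648]), 'rotation': array([ 0.8909105 , -0.00170514, -0.27872602])}
```

View pics/scene0.png

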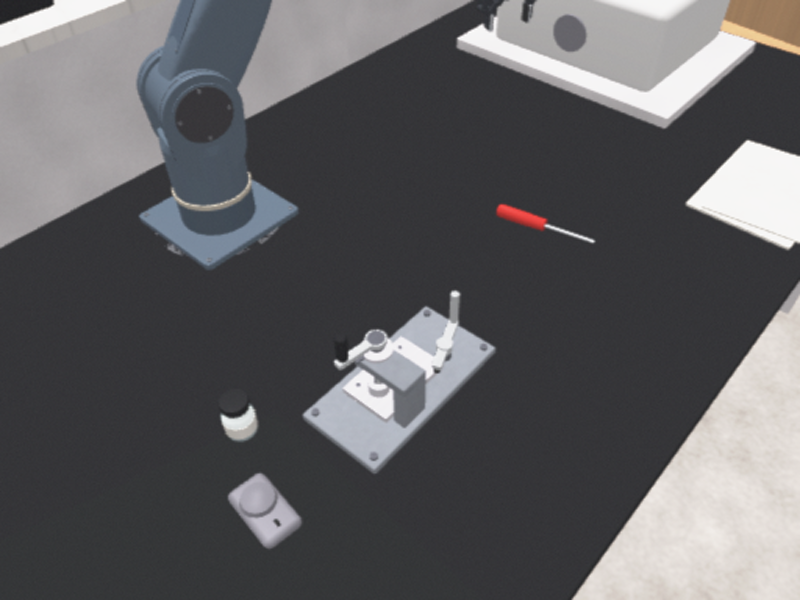

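View pics/side0.png

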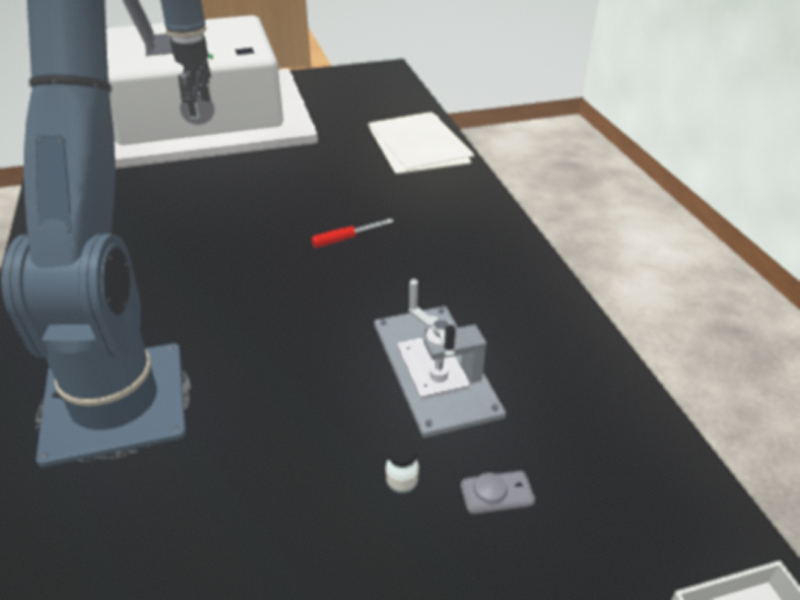

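The scene view shows the stand at about (400,390), its knob at (341,348) and the clamp peg at (455,305). The jar and mouse are beside it to the lower left, and the driver is behind. Next I'll enlarge both views.

Run:
```python
import cv2
a=cv2.imread("pics/scene0raw.png")[180:305,190:320]; b=cv2.imread("pics/side0raw.png")[172:282,232:327]
cv2.imwrite("pics/sc1.png",cv2.resize(a,None,fx=4.8,fy=4.8,interpolation=cv2.INTER_CUBIC))
cv2.imwrite("pics/sd1.png",cv2.resize(b,None,fx=5,fy=5,interpolation=cv2.INTER_CUBIC))
```

```text
(no output)
```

View pics/sc1.png

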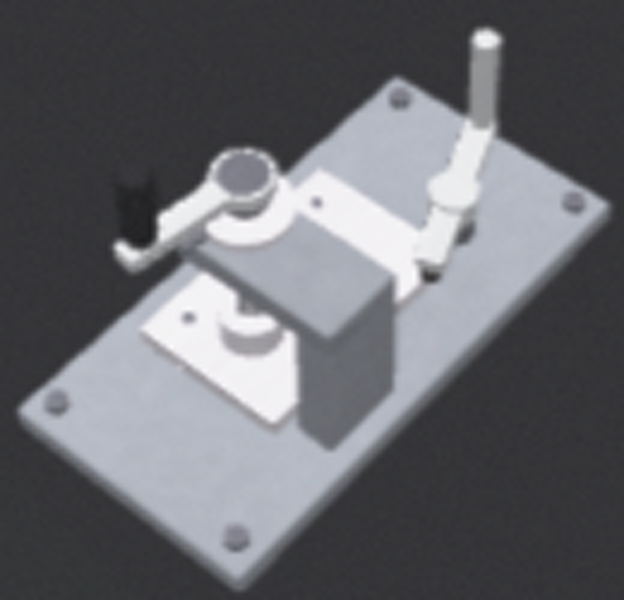

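View pics/sd1.png

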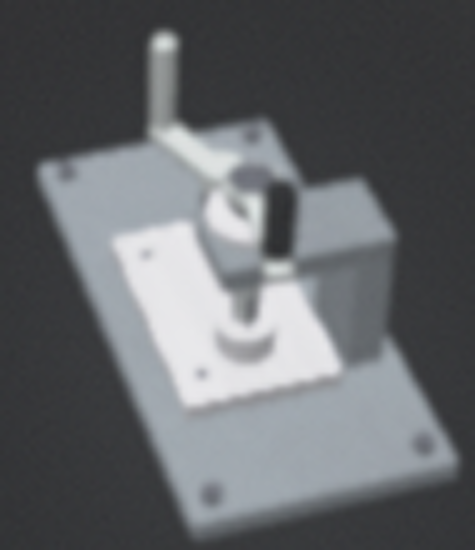

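The scene crop shows the peg top at (487,38), hub top at (245,174) and knob top at about (137,180). Base corners are at (397,77), (610,208), (238,580) and (20,408). The side crop shows the peg top at (163,40), hub top at (251,178) and knob top at (283,184). Next I'll fit the pose.

```bash
cat > h.py <<'E'
import numpy as np
from scipy.spatial.transform import Rotation as R
from station import arm,eyes,job
def proj(m,p):
    c=R.from_euler('xyz',m['rotation']).as_matrix().T@(np.array(p)-m['origin'])
    return np.array([m['fx']*c[0]/-c[2]+m['cx'], m['fy']*-c[1]/-c[2]+m['cy']])
E
cat > fit.py <<'E'
from h import *
from scipy.optimize import least_squares
obs={'scene':dict(A=(397,77),B=(610,206),C=(238,580),D=(20,408),hub=(245,174),peg=(487,38),knob=(137,182),piv=(454,186)),
'side':dict(A=(40,165),B=(265,122),C=(458,460),D=(195,527),hub=(251,176),peg=(163,40),knob=(283,186))}
sc={'scene':(4.8,190,180),'side':(5,232,172)}
cam={n:eyes.camera_model(n) for n in obs}
def pts(v):
    x,y,w,ox,oy,kx,ky,px,py=v[:9]
    T=lambda a,b,z:np.array([x+a*np.cos(w)-b*np.sin(w),y+a*np.sin(w)+b*np.cos(w),z])
    return dict(A=T(ox-.075,oy+.15,.015),B=T(ox+.075,oy+.15,.015),C=T(ox+.075,oy-.15,.015),D=T(ox-.075,oy-.15,.015),
     hub=T(0,0,.152),peg=T(px,py,.107),knob=T(kx,ky,.194),piv=T(.03,.125,.06))
def res(v):
    P=pts(v);r=[]
    for n in obs:
        s,u0,v0=sc[n]
        for k,o in obs[n].items():
            q=np.array([(o[0]+.5)/s-.5+u0,(o[1]+.5)/s-.5+v0]); r.append(((proj(cam[n],P[k])-q)*(.3 if k=='piv' else 1)))
    return np.concatenate(r)
s=least_squares(res,[.6,0,0.2,0,0,-.06,0,.03,.18],loss='soft_l1');v=s.x
print(v.round(4),s.cost)
r=s.fun if False else res(v);i=0
for n in obs:
    for k in obs[n]: print(n,k,r[i:i+2].round(2));i+=2
P=pts(v)
for k in P: print(k,P[k].round(4))
x,y,w=v[:3]
print('knob rad',np.hypot(v[5],v[6]),'ang',np.degrees(np.arctan2(v[6],v[5])),'world ang',np.degrees(np.arctan2(v[6],v[5])+w))
d=v[7:9]-[.03,.125];print('peg rad',np.hypot(*d),'ang',np.degrees(np.arctan2(d[1],d[0])))
E
python3 fit.py
```

```text
[ 0.5592 -0.1222  0.0209  0.0082  0.0465 -0.0078 -0.0581  0.007   0.1786] 6.944115358363902
scene A [-0.38 -0.81]
scene B [ 0.2  -0.72]
scene C [-0.39 -0.1 ]
scene D [-1.5  -0.19]
scene hub [-0.75 -0.7 ]
scene peg [-0.29 -0.46]
scene knob [-0.41 -1.38]
scene piv [-0.03 -0.6 ]
side A [-0.01 -0.41]
side B [ 1.01 -0.92]
side C [1.28 0.11]
side D [ 0.31 -0.45]
side hub [ 1.98 -0.55]
side peg [ 0.56 -0.14]
side knob [ 1.39 -0.08]
A [0.4883 0.0728 0.015 ]
B [0.6382 0.076  0.015 ]
C [ 0.6445 -0.224   0.015 ]
D [ 0.4945 -0.2271  0.015 ]
hub [ 0.5592 -0.1222  0.152 ]
peg [0.5625 0.0565 0.107 ]
knob [ 0.5526 -0.1805  0.194 ]
piv [0.5866 0.0034 0.06  ]
knob rad 0.05860883110464669 ang -97.64066977760481 world ang -96.44604394973965
peg rad 0.0583018063911345 ang 113.18167741518792
```

>>> {"fn": "apply_moves", "kwargs": {"series": [[1,-2,0.5,0,0,0.3,0.5],[2,-4,1,0,0,0.6,1],[3,-6,1,0,0,1,1],[4,-8,1,0,0,1.4,1],[5,-10,1,0,0,1.7,1],[6,-12,1,0,0,2,1],[7,-14,1,0,0,2,1],[8,-16,1,0,0,2,1],[8.8,-17.6,1,0,0,2,1],[9.3,-18.6,1,0,0,2,1],[9.5,-19.3,1,0,0,2,1],[9.5,-19.3,1,0,0,2,1],[9.5,-19.3,1,0,0,2,1],[9.5,-19.3,1,0,0,2,1]]}}

```text
clock: 1.85
eef_pos: [0.5153, 0.0569, 0.2782]
ee_rot: [3.141, -0.0, -3.139]
contact_force: [0.2, 0.4, -0.5]
grip_width: 0.0004
finger_force: 0.0
```

Run:
```python
from h import *
import cv2
m=eyes.camera_model("wrist");f=eyes.grab_frame("wrist");print(arm.sense()['eef_pos'],m)
cv2.imwrite("pics/w1.png",cv2.resize(f[:,:,::-1],(800,600),interpolation=cv2.INTER_CUBIC))
for n,p in dict(peg=(.5625,.0565,.107),hub=(.5592,-.1222,.152),knob=(.5526,-.1805,.194),tip=arm.sense()['eef_pos']).items(): print(n,proj(m,p)*800/512)
```

```text
[0.51535363 0.05673509 0.27826239] {'fx': 344.8708612294925, 'fy': 344.8708612294925, 'cx': 255.71320357780212, 'cy': 192.63789301209266, 'origin': array([0.43693613, 0.05625664, 0.40261934]), 'rotation': array([-3.10557409e-01,  3.71097059e-04,  1.57405960e+00])}
peg [399.45637225 350.22344577]
hub [ 50.38452959 377.66820706]
knob [-146.73510167  406.11721766]
tip [400.56884569 439.77014241]
```

View pics/w1.png

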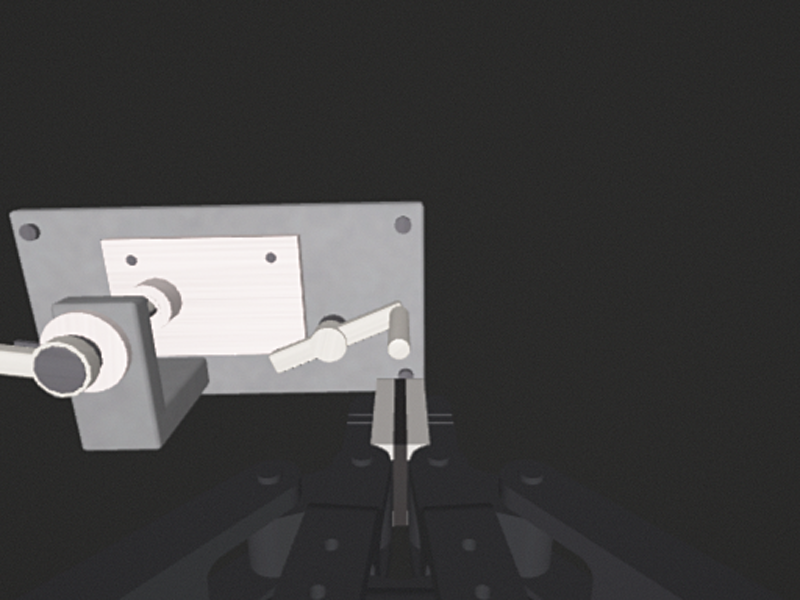

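The wrist view shows the peg top at (399,348), as predicted. The hub top is at about (66,369), some 16 px off the prediction. I'll swing the clamp now and refine the spindle afterwards.

>>> {"fn": "apply_moves", "kwargs": {"series": [[0,0,-2,0,0,0,1],[0,0,-4,0,0,0,1],[0,0,-6,0,0,0,1],[0,0,-6.3,0,0,0,1],[0,0,-6.3,0,0,0,1],[0.5,0,-6.3,0,0,0,1],[0.8,0,-6.3,0,0,0,1],[1.1,0,-6.3,0,0,0,1],[1.4,0,-6.3,0,0,0,1],[1.7,0,-6.3,0,0,0,1],[2.0,0,-6.3,0,0,0,1],[2.2,0,-6.3,0,0,0,1],[2.4,0,-6.3,0,0,0,1],[2.4,0,-6.3,0,0,0,1]]}}

```text
clock: 3.65
eef_pos: [0.5884, 0.0549, 0.0892]
ee_rot: [-3.141, 0.001, 3.141]
contact_force: [0.4, -0.4, -0.1]
grip_width: 0.0001
finger_force: 0.1
```

```bash
cat > fit2.py <<'E'
from h import *
from scipy.optimize import least_squares
obs={'scene':dict(A=(397,77),B=(610,206),C=(238,580),D=(20,408),hub=(245,174),peg=(487,38),knob=(137,182)),
'side':dict(A=(40,165),B=(265,122),C=(458,460),D=(195,527),hub=(251,176),peg=(163,40),knob=(283,186)),
'wrist':dict(A=(423,203),D=(11,211),hub=(66,369),peg=(399,348))}
sc={'scene':(4.8,190,180),'side':(5,232,172),'wrist':(1.5625,0,0)}
cam={n:eyes.camera_model(n) for n in ('scene','side')}
cam['wrist']=dict(fx=344.871,fy=344.871,cx=255.713,cy=192.638,origin=np.array([.43693613,.05625664,.40261934]),rotation=[-.310557,.000371,1.5740596])
def pts(v):
    x,y,w,ox,oy,ka,ca,hz=v[:8]
    T=lambda a,b,z:np.array([x+a*np.cos(w)-b*np.sin(w),y+a*np.sin(w)+b*np.cos(w),z])
    return dict(A=T(ox-.075,oy+.15,.015),B=T(ox+.075,oy+.15,.015),C=T(ox+.075,oy-.15,.015),D=T(ox-.075,oy-.15,.015),
     hub=T(0,0,hz),peg=T(.03+.055*np.cos(ca),.125+.055*np.sin(ca),.107),knob=T(.06*np.cos(ka),.06*np.sin(ka),.194),piv=T(.03,.125,.06))
def res(v):
    P=pts(v);r=[]
    for i,n in enumerate(obs):
        s,u0,v0=sc[n]; o3=v[8+3*i:11+3*i]
        for k,o in obs[n].items():
            q=np.array([(o[0]+.5)/s-.5+u0,(o[1]+.5)/s-.5+v0]); r.append(proj(cam[n],P[k]+o3)-q)
    return np.concatenate(r+[v[8:]/.002,[(v[7]-.150)/.003]])
s=least_squares(res,[.56,-.12,0.02,0,.04,-1.7,2,.15]+[0]*9,loss='soft_l1');v=s.x
print(v.round(4),s.cost);r=res(v);i=0
for n in obs:
    for k in obs[n]: print(n,k,r[i:i+2].round(2));i+=2
P=pts(v)
for k in P: print(k,P[k].round(4))
E
python3 fit2.py
```

```text
[ 5.5770e-01 -1.1950e-01  2.1800e-02  9.5000e-03  4.4300e-02 -1.6858e+00
  1.9724e+00  1.4830e-01  1.0000e-03 -2.0000e-04 -1.3000e-03 -1.6000e-03
  1.0000e-04 -7.0000e-04  4.0000e-04  1.0000e-04 -4.8000e-03] 5.120954509847333
scene A [-0.11 -0.42]
scene B [ 0.48 -0.36]
scene C [0.1  0.33]
scene D [-1.05  0.27]
scene hub [-0.04  0.  ]
scene peg [-0.14  0.15]
scene knob [ 0.16 -1.14]
side A [-0.64 -0.24]
side B [ 0.37 -0.78]
side C [0.59 0.22]
side D [-0.35 -0.31]
side hub [0.45 0.25]
side peg [0.   0.17]
side knob [ 0.4  -0.04]
wrist A [0.39 0.15]
wrist D [-0.45 -0.04]
wrist hub [-0.3   0.04]
wrist peg [ 0.36 -0.09]
A [0.488  0.0733 0.015 ]
B [0.638  0.0766 0.015 ]
C [ 0.6445 -0.2233  0.015 ]
D [ 0.4945 -0.2266  0.015 ]
hub [ 0.5577 -0.1195  0.1483]
peg [0.5624 0.0563 0.107 ]
knob [ 0.5521 -0.1792  0.194 ]
piv [0.585  0.0061 0.06  ]
```

>>> {"fn": "apply_moves", "kwargs": {"series": [[0.1,0,0,0,0,0,1],[0.2,0,0,0,0,0,1],[0.3,0,0,0,0,0,1],[0.3,0,0,0,0,0,1]]}}

```text
clock: 4.15
eef_pos: [0.5968, 0.0552, 0.0893]
ee_rot: [-3.141, -0.0, -3.142]
contact_force: [-2.7, -1.9, 0.2]
grip_width: -0.0001
finger_force: 1.4
```

Run:
```python
from h import *
import cv2
m=eyes.camera_model("wrist");f=eyes.grab_frame("wrist");s=arm.sense();print(s['eef_pos'],s['contact_force'],m['origin'],m['rotation'])
g=eyes.grab_frame("scene")[180:280,220:320]
o=np.zeros((600,800,3),np.uint8);o[:384,:512]=f[:,:,::-1];o[:,:][200:600,400:800]=cv2.resize(g[:,:,::-1],(400,400),interpolation=cv2.INTER_CUBIC)
cv2.imwrite("pics/c2.png",o)
```

```text
[0.59683988 0.05535685 0.08926646] [-2.64836809 -2.12091053  0.01036925] [0.51841638 0.05487351 0.21360481] [-3.10847295e-01  9.71144507e-04  1.57151147e+00]
```

View pics/c2.png

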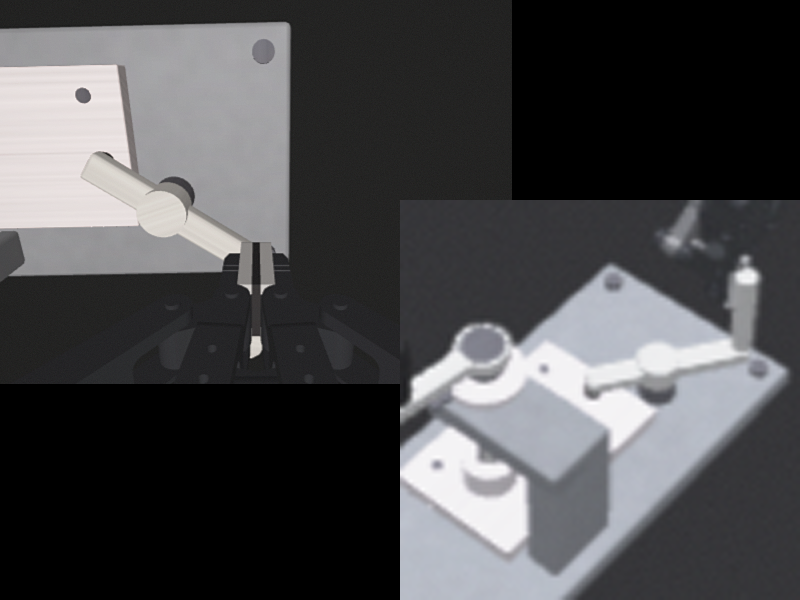

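The clamp is most of the way round, its arm running from the foot at (95,165) through the pivot at (163,213). I'll keep pushing until the stop shows in the force.

>>> {"fn": "apply_moves", "kwargs": {"series": [[0.1,0,0,0,0,0,1],[0.2,0,0,0,0,0,1],[0.2,0,0,0,0,0,1]]}}

```text
clock: 4.62
eef_pos: [0.5991, 0.0551, 0.089]
ee_rot: [-3.141, -0.007, -3.141]
contact_force: [-15.4, -2.9, 8.8]
grip_width: 0.0
finger_force: 7.8
```

>>> {"fn": "apply_moves", "kwargs": {"series": [[-0.7,0,0,0,0,0,1],[-1.2,0,0.3,0,0,0,1],[-1.5,0,2.2,0,0,0,1],[-1.8,0,4.2,0,0,0,1],[-2,0,6.2,0,0,0,0.8],[-2.3,-1,7,0,0,0,0.5],[-2.5,-3,7,0,0,0,0.4],[-2.7,-5,7,0,0,0,0.4],[-2.7,-6,7,0,0,0,0.4],[-2.7,-6.5,7,0,0,0,0.4],[-2.7,-6.5,7,0,0,0,0.4],[-2.7,-6.5,7,0,0,0,0.4]]}}

```text
clock: 6.12
eef_pos: [0.5222, -0.1378, 0.2994]
ee_rot: [3.141, 0.0, -3.139]
contact_force: [0.7, -0.4, -0.3]
grip_width: 0.0511
finger_force: 0.0
```

Run:
```python
from h import *
import cv2
m=eyes.camera_model("wrist");f=eyes.grab_frame("wrist");s=arm.sense();print(s['eef_pos'],s['contact_force'],m)
cv2.imwrite("pics/w3.png",cv2.resize(f[:,:,::-1],(800,600),interpolation=cv2.INTER_CUBIC))
for n,p in dict(peg=(.6145,.053,.107),hub=(.5577,-.1195,.1483),knob=(.5521,-.1792,.194)).items(): print(n,proj(m,p)*800/512)
```

```text
[ 0.52208731 -0.1377679   0.29930924] [-0.50179315  0.18246586 -0.81096811] {'fx': 344.8708612294925, 'fy': 344.8708612294925, 'cx': 255.71320357780212, 'cy': 192.63789301209266, 'origin': array([ 0.44368496, -0.13842455,  0.42367292]), 'rotation': array([-3.11114145e-01, -2.98770048e-05,  1.57403772e+00])}
peg [690.11728262 401.87545247]
hub [433.19349657 345.07819599]
knob [311.52235893 371.1425673 ]
```

View pics/w3.png

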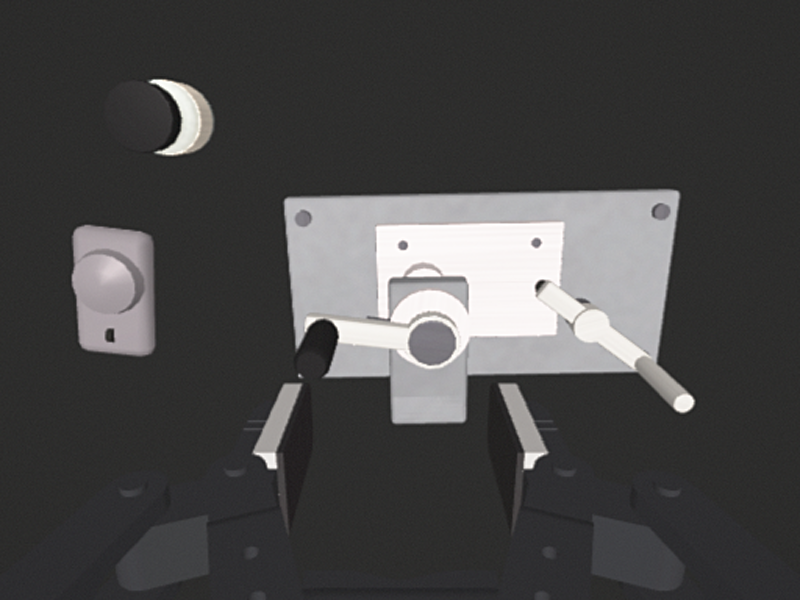

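The wrist view shows the clamp shut, with its foot on the plate at (545,290). The hub top is at (434,341) and the knob top at about (314,363). That puts the spindle near (0.556,-0.119) and the knob near (0.549,-0.178), so I'll grasp there.

>>> {"fn": "apply_moves", "kwargs": {"series": [[0.9,-1.34,0,0,0,0,0.4],[0.9,-1.34,-1.5,0,0,0,0.4],[0.9,-1.34,-3,0,0,0,0.4],[0.9,-1.34,-4,0,0,0,0.4],[0.9,-1.34,-4.15,0,0,0,0.4],[0.9,-1.34,-4.15,0,0,0,0.4],[0.9,-1.34,-4.15,0,0,0,0.9],[0.9,-1.34,-4.15,0,0,0,0.9],[0.9,-1.34,-4.15,0,0,0,0.9],[0.9,-1.34,-4.15,0,0,0,0.9],[0.9,-1.34,-4.15,0,0,0,0.9]], "grip_force": 40}}

```text
clock: 7.55
eef_pos: [0.5491, -0.18, 0.1754]
ee_rot: [-3.141, 0.001, -3.141]
contact_force: [-0.4, 0.1, 6.1]
grip_width: 0.0168
finger_force: 39.5
```

Run:
```python
from h import *
import cv2
s=arm.sense();print(s)
for n,x,y in(("scene",190,180),("side",232,172)):
    f=eyes.grab_frame(n); cv2.imwrite(f"pics/{n}4raw.png",f[:,:,::-1])
a=cv2.imread("pics/scene4raw.png")[160:285,190:290]; b=cv2.imread("pics/side4raw.png")[140:265,240:340]
cv2.imwrite("pics/c4.png",cv2.resize(np.hstack([a,b]),None,fx=4,fy=4,interpolation=cv2.INTER_CUBIC))
```

```text
{'clock': 7.55, 'q': array([ 0.12416267,  0.51211377,  0.16928714,  1.80067076, -0.11154694,
        0.83673914,  1.91775099]), 'joint_vel': array([ 0.00129129,  0.00061036,  0.0006875 , -0.00130163,  0.00069149,
        0.00050623,  0.00036038]), 'effort': array([ 1.03150816e-01, -6.23565102e+01,  4.11839515e+00, -2.16672921e+01,
        2.55181594e-01, -3.15212994e-02,  8.60004166e-04]), 'eef_pos': array([ 0.54913809, -0.1800053 ,  0.17535364]), 'ee_rot': array([-3.14133125e+00,  1.26982530e-03, -3.14149566e+00]), 'contact_force': array([-0.43994859,  0.11435826,  6.12922758]), 'torque': array([ 0.34353647, -0.04255987,  0.01740008]), 'finger_force': 39.48320059455, 'grip_width': 0.01677034573722686}
```

View pics/c4.png

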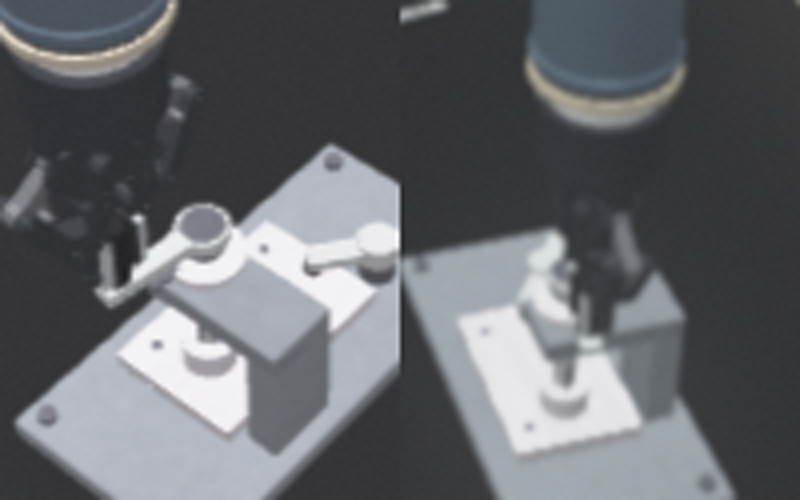

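```bash
cat >> h.py <<'E'
def arc(t0,t1,n,r=2.0):
    t=np.radians(np.linspace(t0,t1,n+1)[1:]);a=np.radians(t0)
    print([[round(float(r*(np.cos(x)-np.cos(a))),2),round(float(r*(np.sin(x)-np.sin(a))),2)] for x in t])
E
python3 -c "
from h import *
arc(-96.7,-146.7,10)"
```

```text
[[-0.17, 0.03], [-0.34, 0.07], [-0.51, 0.13], [-0.67, 0.2], [-0.82, 0.28], [-0.96, 0.38], [-1.1, 0.49], [-1.22, 0.61], [-1.34, 0.75], [-1.44, 0.89]]
```

The gripper holds the knob, with 16.8 mm between the pads. I'll start with a first arc of 50 degrees.

>>> {"fn": "apply_moves", "kwargs": {"series": [[-0.17,0.03,0,0,0,0,0.9],[-0.34,0.07,0,0,0,0,0.9],[-0.51,0.13,0,0,0,0,0.9],[-0.67,0.2,0,0,0,0,0.9],[-0.82,0.28,0,0,0,0,0.9],[-0.96,0.38,0,0,0,0,0.9],[-1.1,0.49,0,0,0,0,0.9],[-1.22,0.61,0,0,0,0,0.9],[-1.34,0.75,0,0,0,0,0.9],[-1.44,0.89,0,0,0,0,0.9],[-1.44,0.89,0,0,0,0,0.9]], "grip_force": 50}}

```text
clock: 9.02
eef_pos: [0.5068, -0.1544, 0.1755]
ee_rot: [-3.139, 0.003, 3.141]
contact_force: [4.3, -4.3, 1.6]
grip_width: 0.0165
finger_force: 48.7
```

```bash
python3 -c "
from h import *
arc(-146.7,-275,18)"
```

```text
[[-0.12, 0.22], [-0.22, 0.45], [-0.29, 0.69], [-0.32, 0.93], [-0.33, 1.18], [-0.3, 1.43], [-0.25, 1.67], [-0.16, 1.9], [-0.05, 2.12], [0.1, 2.33], [0.26, 2.51], [0.45, 2.68], [0.65, 2.82], [0.87, 2.93], [1.11, 3.02], [1.35, 3.07], [1.6, 3.1], [1.85, 3.09]]
```

>>> {"fn": "apply_moves", "kwargs": {"series": [[-0.12,0.22,0,0,0,0,0.9],[-0.22,0.45,0,0,0,0,0.9],[-0.29,0.69,0,0,0,0,0.9],[-0.32,0.93,0,0,0,0,0.9],[-0.33,1.18,0,0,0,0,0.9],[-0.3,1.43,0,0,0,0,0.9],[-0.25,1.67,0,0,0,0,0.9],[-0.16,1.9,0,0,0,0,0.9],[-0.05,2.12,-0.01,0,0,0,0.9],[0.1,2.33,-0.01,0,0,0,0.9],[0.26,2.51,-0.02,0,0,0,0.9],[0.45,2.68,-0.02,0,0,0,0.9],[0.65,2.82,-0.02,0,0,0,0.9],[0.87,2.93,-0.03,0,0,0,0.9],[1.11,3.02,-0.03,0,0,0,0.9],[1.35,3.07,-0.03,0,0,0,0.9],[1.6,3.1,-0.03,0,0,0,0.9],[1.85,3.09,-0.03,0,0,0,0.9],[1.85,3.09,-0.03,0,0,0,0.9]]}}

```text
clock: 11.4
eef_pos: [0.5599, -0.0596, 0.1741]
ee_rot: [3.141, -0.002, -3.141]
contact_force: [-6.0, 4.8, 12.1]
grip_width: 0.0167
finger_force: 50.0
```

```bash
cat >> h.py <<'E'
def st(c=(.556,-.12),t0=-96.7):
    s=arm.sense();p=s['eef_pos'][:2]-c;a=np.arctan2(p[1],p[0]);u=p/np.hypot(*p);t=np.array([u[1],-u[0]]);f=s['contact_force'][:2]
    d=np.degrees(a)
    print('clk',s['clock'],'r',np.hypot(*p).round(4),'ang',d.round(1),'radF',(f@u).round(1),'tanF',(f@t).round(1),'z',s['eef_pos'][2].round(4),'fz',s['contact_force'][2].round(1),'torque',s['torque'].round(2))
E
python3 -c "
from h import *
st(); arc(-275,-177,14)"
```

```text
clk 11.4 r 0.0605 ang 86.3 radF 4.4 tanF -6.3 z 0.1741 fz 12.1 torque [0.48 1.37 0.05]
[[-0.24, 0.01], [-0.49, -0.02], [-0.73, -0.07], [-0.96, -0.15], [-1.17, -0.26], [-1.38, -0.4], [-1.56, -0.55], [-1.73, -0.73], [-1.87, -0.93], [-1.99, -1.15], [-2.08, -1.37], [-2.14, -1.61], [-2.17, -1.85], [-2.17, -2.1]]
```

>>> {"fn": "apply_moves", "kwargs": {"series": [[-0.24,0.01,0.03,0,0,0,0.9],[-0.49,-0.02,0.05,0,0,0,0.9],[-0.73,-0.07,0.05,0,0,0,0.9],[-0.96,-0.15,0.05,0,0,0,0.9],[-1.17,-0.26,0.05,0,0,0,0.9],[-1.38,-0.4,0.05,0,0,0,0.9],[-1.56,-0.55,0.05,0,0,0,0.9],[-1.73,-0.73,0.05,0,0,0,0.9],[-1.87,-0.93,0.05,0,0,0,0.9],[-1.99,-1.15,0.05,0,0,0,0.9],[-2.08,-1.37,0.05,0,0,0,0.9],[-2.14,-1.61,0.05,0,0,0,0.9],[-2.17,-1.85,0.05,0,0,0,0.9],[-2.17,-2.1,0.05,0,0,0,0.9],[-2.17,-2.1,0.05,0,0,0,0.9]]}}

```text
clock: 13.28
eef_pos: [0.4961, -0.1241, 0.1754]
ee_rot: [-3.141, 0.0, 3.141]
contact_force: [2.7, -0.1, 1.7]
grip_width: 0.0165
finger_force: 48.8
```

```bash
python3 -c "
from h import *
st(); arc(-177,-273,12); arc(-273,-375,14)"
```

```text
clk 13.275 r 0.0601 ang -176.1 radF -2.7 tanF -0.3 z 0.1754 fz 1.7 torque [ 0.03 -0.74 -0.04]
[[0.0, 0.28], [0.05, 0.55], [0.13, 0.82], [0.25, 1.07], [0.4, 1.31], [0.58, 1.52], [0.79, 1.7], [1.03, 1.85], [1.28, 1.97], [1.55, 2.05], [1.82, 2.1], [2.1, 2.1]]
[[0.25, -0.03], [0.5, -0.09], [0.74, -0.18], [0.96, -0.3], [1.17, -0.45], [1.35, -0.63], [1.51, -0.82], [1.65, -1.04], [1.76, -1.27], [1.83, -1.51], [1.88, -1.76], [1.9, -2.01], [1.88, -2.27], [1.83, -2.51]]
```

>>> {"fn": "apply_moves", "kwargs": {"series": [[0.0,0.28,0,0,0,0,0.9],[0.05,0.55,0,0,0,0,0.9],[0.13,0.82,0,0,0,0,0.9],[0.25,1.07,0,0,0,0,0.9],[0.4,1.31,0,0,0,0,0.9],[0.58,1.52,0,0,0,0,0.9],[0.79,1.7,0,0,0,0,0.9],[1.03,1.85,-0.02,0,0,0,0.9],[1.28,1.97,-0.02,0,0,0,0.9],[1.55,2.05,-0.02,0,0,0,0.9],[1.82,2.1,-0.03,0,0,0,0.9],[2.1,2.1,-0.03,0,0,0,0.9]]}}

```text
clock: 14.78
eef_pos: [0.5585, -0.0595, 0.1745]
ee_rot: [3.141, -0.002, -3.141]
contact_force: [-4.6, 1.2, 7.6]
grip_width: 0.0163
finger_force: 49.7
```

>>> {"fn": "apply_moves", "kwargs": {"series": [[0.25,-0.03,0,0,0,0,0.9],[0.5,-0.09,0,0,0,0,0.9],[0.74,-0.18,0,0,0,0,0.9],[0.96,-0.3,0,0,0,0,0.9],[1.17,-0.45,0,0,0,0,0.9],[1.35,-0.63,0,0,0,0,0.9],[1.51,-0.82,0,0,0,0,0.9],[1.65,-1.04,-0.01,0,0,0,0.9],[1.76,-1.27,-0.01,0,0,0,0.9],[1.83,-1.51,-0.01,0,0,0,0.9],[1.88,-1.76,-0.02,0,0,0,0.9],[1.9,-2.01,-0.02,0,0,0,0.9],[1.88,-2.27,-0.02,0,0,0,0.9],[1.83,-2.51,-0.02,0,0,0,0.9],[1.83,-2.51,-0.02,0,0,0,0.9]]}}

```text
clock: 16.65
eef_pos: [0.6152, -0.1334, 0.1743]
ee_rot: [3.139, 0.002, -3.14]
contact_force: [3.4, 6.0, 4.9]
grip_width: 0.0168
finger_force: 49.6
```

```bash
python3 -c "
from h import *
st(); arc(-375,-277,14)"
```

```text
clk 16.65 r 0.0607 ang -12.7 radF 2.0 tanF -6.7 z 0.1743 fz 4.9 torque [ 1.27 -0.74  0.01]
[[0.05, 0.24], [0.07, 0.48], [0.06, 0.73], [0.02, 0.97], [-0.05, 1.2], [-0.15, 1.43], [-0.27, 1.64], [-0.42, 1.83], [-0.59, 2.0], [-0.78, 2.16], [-0.99, 2.28], [-1.22, 2.38], [-1.45, 2.46], [-1.69, 2.5]]
```

>>> {"fn": "apply_moves", "kwargs": {"series": [[0.05,0.24,0.02,0,0,0,0.9],[0.07,0.48,0.02,0,0,0,0.9],[0.06,0.73,0.02,0,0,0,0.9],[0.02,0.97,0.02,0,0,0,0.9],[-0.05,1.2,0.02,0,0,0,0.9],[-0.15,1.43,0.02,0,0,0,0.9],[-0.27,1.64,0.02,0,0,0,0.9],[-0.42,1.83,0.02,0,0,0,0.9],[-0.59,2.0,0.02,0,0,0,0.9],[-0.78,2.16,0.02,0,0,0,0.9],[-0.99,2.28,0.02,0,0,0,0.9],[-1.22,2.38,0.02,0,0,0,0.9],[-1.45,2.46,0.02,0,0,0,0.9],[-1.69,2.5,0.02,0,0,0,0.9],[-1.69,2.5,0.02,0,0,0,0.9]]}}

```text
clock: 18.52
eef_pos: [0.5617, -0.0599, 0.1746]
ee_rot: [3.141, -0.002, -3.141]
contact_force: [-0.3, 2.9, 6.8]
grip_width: 0.0164
finger_force: 49.7
```

```bash
python3 -c "
from h import *
st(); arc(-277,-373,12); arc(-373,-415,8)"
```

```text
clk 18.525 r 0.0603 ang 84.6 radF 2.9 tanF -0.5 z 0.1746 fz 6.8 torque [ 0.19 -0.16  0.01]
[[0.27, -0.05], [0.54, -0.14], [0.79, -0.27], [1.01, -0.43], [1.22, -0.62], [1.39, -0.84], [1.54, -1.08], [1.65, -1.33], [1.72, -1.6], [1.75, -1.88], [1.75, -2.16], [1.71, -2.43]]
[[-0.05, -0.18], [-0.11, -0.35], [-0.2, -0.51], [-0.29, -0.67], [-0.4, -0.82], [-0.52, -0.95], [-0.66, -1.08], [-0.8, -1.19]]
```

>>> {"fn": "apply_moves", "kwargs": {"series": [[0.27,-0.05,0,0,0,0,0.9],[0.54,-0.14,0,0,0,0,0.9],[0.79,-0.27,0,0,0,0,0.9],[1.01,-0.43,0,0,0,0,0.9],[1.22,-0.62,0,0,0,0,0.9],[1.39,-0.84,0,0,0,0,0.9],[1.54,-1.08,-0.01,0,0,0,0.9],[1.65,-1.33,-0.01,0,0,0,0.9],[1.72,-1.6,-0.01,0,0,0,0.9],[1.75,-1.88,-0.01,0,0,0,0.9],[1.75,-2.16,-0.01,0,0,0,0.9],[1.71,-2.43,-0.01,0,0,0,0.9],[1.71,-2.43,-0.01,0,0,0,0.9]]}}

```text
clock: 20.15
eef_pos: [0.615, -0.1325, 0.1745]
ee_rot: [3.14, 0.002, -3.141]
contact_force: [6.8, 4.3, 4.5]
grip_width: 0.0167
finger_force: 49.6
```

>>> {"fn": "apply_moves", "kwargs": {"series": [[-0.05,-0.18,0,0,0,0,0.9],[-0.11,-0.35,0,0,0,0,0.9],[-0.2,-0.51,0,0,0,0,0.9],[-0.29,-0.67,0,0,0,0,0.9],[-0.4,-0.82,0,0,0,0,0.9],[-0.52,-0.95,0,0,0,0,0.9],[-0.52,-0.95,0,0,0,0,0.9]]}}

```text
clock: 21.02
eef_pos: [0.5996, -0.1614, 0.1745]
ee_rot: [3.141, 0.002, -3.141]
contact_force: [7.6, 1.3, 2.9]
grip_width: 0.0165
finger_force: 49.4
```

```bash
python3 -c "
from h import *
st()
for a in range(0,80,6): arc(-404.5-a,-410.5-a,2)"
```

```text
clk 21.025 r 0.0601 ang -43.5 radF 4.6 tanF -6.2 z 0.1745 fz 2.9 torque [ 0.41 -1.71  0.01]
[[-0.08, -0.07], [-0.15, -0.14]]
[[-0.08, -0.06], [-0.17, -0.12]]
[[-0.09, -0.06], [-0.18, -0.11]]
[[-0.09, -0.05], [-0.19, -0.09]]
[[-0.1, -0.04], [-0.2, -0.07]]
[[-0.1, -0.03], [-0.2, -0.05]]
[[-0.1, -0.01], [-0.21, -0.02]]
[[-0.1, -0.0], [-0.21, -0.0]]
[[-0.1, 0.01], [-0.21, 0.02]]
[[-0.1, 0.02], [-0.21, 0.04]]
[[-0.1, 0.03], [-0.2, 0.06]]
[[-0.1, 0.04], [-0.19, 0.08]]
[[-0.09, 0.05], [-0.18, 0.1]]
[[-0.09, 0.06], [-0.17, 0.12]]
```

>>> {"fn": "apply_moves", "kwargs": {"series": [[-0.08,-0.07,0,0,0,0,0.9],[-0.15,-0.14,0,0,0,0,0.9],[-0.15,-0.14,0,0,0,0,0.9]]}}

```text
clock: 21.4
eef_pos: [0.5952, -0.1655, 0.1745]
ee_rot: [3.141, 0.002, -3.141]
contact_force: [7.7, 0.8, 2.5]
grip_width: 0.0166
finger_force: 49.3
```

```bash
python3 -c "
from h import *
st()"
```

```text
clk 21.4 r 0.0601 ang -49.2 radF 4.5 tanF -6.4 z 0.1745 fz 2.5 torque [ 0.3  -1.76 -0.04]
```

>>> {"fn": "apply_moves", "kwargs": {"series": [[-0.08,-0.06,0,0,0,0,0.9],[-0.17,-0.12,0,0,0,0,0.9],[-0.17,-0.12,0,0,0,0,0.9]]}}

```text
clock: 21.78
eef_pos: [0.5901, -0.1694, 0.1745]
ee_rot: [3.141, 0.002, -3.141]
contact_force: [7.9, 0.4, 2.7]
grip_width: 0.0167
finger_force: 49.3
```

```bash
python3 -c "
from h import *
st()"
```

```text
clk 21.775 r 0.06 ang -55.4 radF 4.2 tanF -6.7 z 0.1745 fz 2.7 torque [ 0.14 -1.8  -0.02]
```

>>> {"fn": "apply_moves", "kwargs": {"series": [[-0.09,-0.06,0,0,0,0,0.9],[-0.18,-0.11,0,0,0,0,0.9],[-0.18,-0.11,0,0,0,0,0.9]]}}

```text
clock: 22.15
eef_pos: [0.5846, -0.1728, 0.1745]
ee_rot: [3.142, 0.002, -3.141]
contact_force: [7.0, -0.1, 2.5]
grip_width: 0.0169
finger_force: 49.2
```

```bash
python3 -c "
from h import *
st()"
```

```text
clk 22.15 r 0.06 ang -61.6 radF 3.5 tanF -6.1 z 0.1745 fz 2.5 torque [-0.01 -1.74 -0.02]
```

>>> {"fn": "apply_moves", "kwargs": {"series": [[-0.09,-0.05,0,0,0,0,0.9],[-0.19,-0.09,0,0,0,0,0.9],[-0.19,-0.09,0,0,0,0,0.9]]}}

```text
clock: 22.52
eef_pos: [0.5788, -0.1755, 0.1744]
ee_rot: [3.142, 0.002, -3.141]
contact_force: [7.0, -0.6, 2.0]
grip_width: 0.0167
finger_force: 49.2
```

```bash
python3 -c "
from h import *
st()"
```

```text
clk 22.525 r 0.06 ang -67.7 radF 3.2 tanF -6.3 z 0.1744 fz 2.0 torque [-0.08 -1.7  -0.03]
```

>>> {"fn": "apply_moves", "kwargs": {"series": [[-0.1,-0.04,0,0,0,0,0.9],[-0.2,-0.07,0,0,0,0,0.9],[-0.2,-0.07,0,0,0,0,0.9]]}}

```text
clock: 22.9
eef_pos: [0.5727, -0.1777, 0.1744]
ee_rot: [-3.142, 0.002, -3.141]
contact_force: [7.0, -0.4, 1.7]
grip_width: 0.0166
finger_force: 49.2
```

```bash
python3 -c "
from h import *
st()"
```

```text
clk 22.9 r 0.06 ang -73.9 radF 2.4 tanF -6.6 z 0.1744 fz 1.7 torque [-0.07 -1.61 -0.03]
```

>>> {"fn": "apply_moves", "kwargs": {"series": [[-0.1,-0.03,0,0,0,0,0.9],[-0.2,-0.05,0,0,0,0,0.9],[-0.2,-0.05,0,0,0,0,0.9]]}}

```text
clock: 23.28
eef_pos: [0.5666, -0.1791, 0.1743]
ee_rot: [3.142, 0.001, -3.141]
contact_force: [7.4, -0.6, 0.8]
grip_width: 0.0163
finger_force: 49.1
```

```bash
python3 -c "
from h import *
st()"
```

```text
clk 23.275 r 0.0601 ang -79.8 radF 1.9 tanF -7.1 z 0.1743 fz 0.8 torque [-0.06 -1.62  0.02]
```

>>> {"fn": "apply_moves", "kwargs": {"series": [[-0.1,-0.01,0,0,0,0,0.9],[-0.2,-0.02,0,0,0,0,0.9],[-0.2,-0.02,0,0,0,0,0.9]]}}

```text
clock: 23.65
eef_pos: [0.5618, -0.1796, 0.1745]
ee_rot: [-3.141, 0.004, -3.141]
contact_force: [10.3, -0.8, 0.3]
grip_width: 0.0167
finger_force: 48.9
```

```bash
python3 -c "
from h import *
st()"
```

```text
clk 23.65 r 0.0599 ang -84.4 radF 1.8 tanF -10.2 z 0.1745 fz 0.3 torque [-0.13 -2.5   0.03]
```

The tangential force has risen from about 7 N to 10 N, so the tap is at the bottom. I'll snug it to about 13 N at the grip.

>>> {"fn": "apply_moves", "kwargs": {"series": [[-0.06,0,0,0,0,0,0.9],[-0.12,0,0,0,0,0,0.9],[-0.12,0,0,0,0,0,0.9],[-0.12,0,0,0,0,0,0.9]]}}

```text
clock: 24.15
eef_pos: [0.5591, -0.1797, 0.1747]
ee_rot: [-3.141, 0.005, -3.14]
contact_force: [11.0, -1.5, -0.9]
grip_width: 0.0166
finger_force: 48.8
```

```bash
python3 -c "
from h import *
st()"
```

```text
clk 24.15 r 0.0598 ang -87.0 radF 2.0 tanF -11.0 z 0.1747 fz -0.9 torque [-0.27 -2.96 -0.02]
```

>>> {"fn": "apply_moves", "kwargs": {"series": [[0,0,0,0,0,0,0.9],[-0.04,0,0,0,0,0,0.9],[-0.08,0,0,0,0,0,0.9],[-0.08,0,0,0,0,0,0.9]], "grip_force": 80}}

```text
clock: 24.65
eef_pos: [0.5572, -0.1798, 0.1748]
ee_rot: [-3.141, 0.006, -3.14]
contact_force: [13.9, -1.8, -1.4]
grip_width: 0.016
finger_force: 78.0
```

```bash
python3 -c "
from h import *
st()
import cv2
m=eyes.camera_model('wrist');f=eyes.grab_frame('wrist');cv2.imwrite('pics/w5.png',cv2.resize(f[:,:,::-1],(800,600),interpolation=cv2.INTER_CUBIC))
print(proj(m,(.556,-.12,.146))*1.5625)"
```

```text
clk 24.65 r 0.0598 ang -88.9 radF 2.1 tanF -13.8 z 0.1748 fz -1.4 torque [-0.32 -3.32 -0.  ]
[591.28579027 385.87688159]
```

View pics/w5.png

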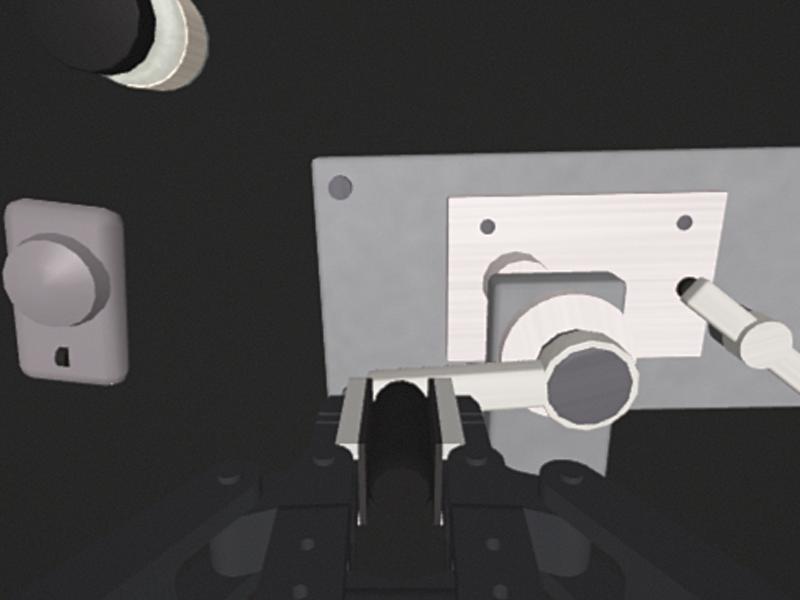

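The wrist view shows the knob held upright between the pads at (400,440), the hub at (590,385) and the clamp shut. The load is 13.8 N, about 0.83 N m. I'll hold briefly, unload the spring, release and lift.

>>> {"fn": "apply_moves", "kwargs": {"series": [[0,0,0,0,0,0,0.9],[0,0,0,0,0,0,0.9],[0.1,0,0,0,0,0,0.9],[0.2,0.01,0,0,0,0,0.9],[0.3,0.02,0,0,0,0,0.9],[0.4,0.03,0,0,0,0,0.9],[0.47,0.04,0,0,0,0,0.9],[0.47,0.04,0,0,0,0,0.9]]}}

```text
clock: 25.7
eef_pos: [0.5685, -0.1788, 0.1742]
ee_rot: [-3.141, 0.001, -3.141]
contact_force: [5.5, -1.5, 3.6]
grip_width: 0.0158
finger_force: 78.5
```

```bash
python3 -c "
from h import *
st()"
```

```text
clk 25.7 r 0.0601 ang -78.0 radF 2.6 tanF -5.0 z 0.1742 fz 3.6 torque [-0.21 -1.17  0.03]
```

>>> {"fn": "apply_moves", "kwargs": {"series": [[0.08,0.02,0,0,0,0,0.9],[0.15,0.04,0,0,0,0,0.9],[0.15,0.04,0,0,0,0,0.9],[0.15,0.04,0,0,0,0,0.4],[0.15,0.04,0,0,0,0,0.4],[0.15,0.04,0,0,0,0,0.4],[0.15,0.04,0.5,0,0,0,0.4],[0.15,0.04,1.5,0,0,0,0.4],[0.15,0.04,3,0,0,0,0.4],[-1,0.5,4,0,0,0,0.4],[-1.5,1,4,0,0,0,0.4],[-1.5,1,4,0,0,0,0.4],[-1.5,1,4,0,0,0,0.4]]}}

```text
clock: 27.32
eef_pos: [0.5236, -0.1493, 0.2946]
ee_rot: [-3.141, 0.001, -3.141]
contact_force: [-0.2, -1.0, 0.0]
grip_width: 0.0514
finger_force: 0.0
```

```bash
python3 -c "
from h import *
import cv2
m=eyes.camera_model('wrist');f=eyes.grab_frame('wrist');cv2.imwrite('pics/w6.png',cv2.resize(f[:,:,::-1],(800,600),interpolation=cv2.INTER_CUBIC))
for a in(-80,-90,-70,-55):
  t=np.radians(a);print(a,proj(m,(.556+.06*np.cos(t),-.12+.06*np.sin(t),.192))*1.5625)"
```

```text
-80 [337.22251031 398.57971571]
-90 [334.48250816 378.44602964]
-70 [343.64696648 417.62819491]
-55 [359.4917783  443.09674848]
```

View pics/w6.png

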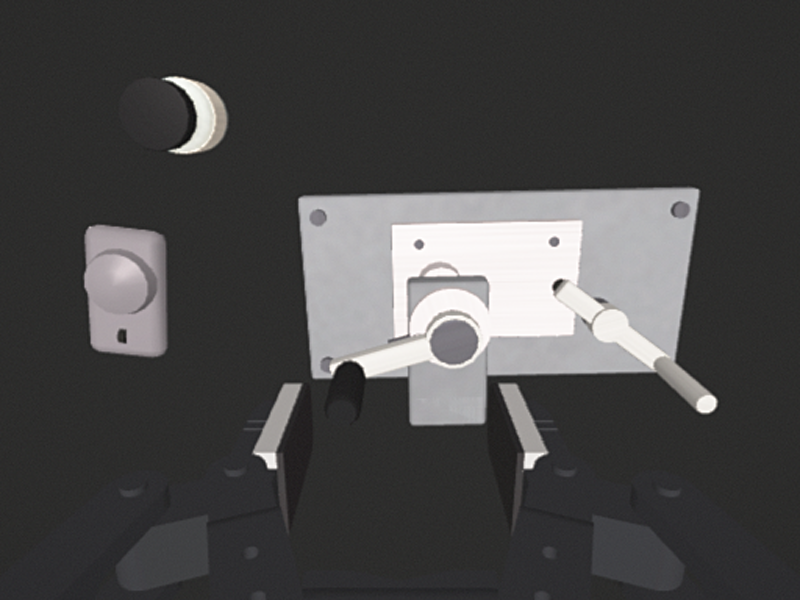

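The knob top is at about (341,405), an angle of -76 degrees, which is where the crank sits unloaded at the bottom. The clamp is shut and the gripper is clear, so I'm handing in.

```bash
python3 -c "
from station import job
print(job.job_done())"
```

```text
the job is handed in; nothing more can be done
None
```

The clamp is shut and the tap was run to the bottom with two quarter-turn backs, snugged there to about 0.83 N m by the measured grip force. I then unloaded and released the crank and handed the job in at about 27 s; the hand-in returned no verdict.

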